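Hardness reading on a cast rubber puck

TASK

Take the green rubber puck with the white ring from the honeycomb rack in the tray, set it flat and centred on the round steel anvil and let go of it. Then take the orange hardness gauge out of its dock, hold it upright over the puck and press its steel foot lightly down inside the white ring, so that the sprung foot goes about halfway into its collar (about 8 N), and finish while still holding it there, steady and pressed; never press hard, and leave everything else where it is.

Things in the scene. Friction and masses are not known exactly. Their poses are not given: they have to be found in the camera images.
- puck: THE puck to test: firm green rubber disc (does not give under the foot), 50 mm diameter, 14 mm thick, 34 g or so, lying flat with its marked face up; that face carries a thin white ring 31 mm in diameter with a small white dot at its centre. Origin: centre of the underside; z up through the disc.
- puck_ring (a point): centre of the white ring, on the puck's top face, 14 mm above the puck's origin
- puck_red: a red puck without a ring, same size, lying on the same rack; leave it. Origin: centre of the underside
- puck_blue: a blue puck without a ring, same size, lying on the same rack; leave it. Origin: centre of the underside
- tray: white tray, fixed, 280 (its x) x 340 (its y) mm, rim 55 mm high, with a black honeycomb rack 180 x 250 mm in the middle; on the rack's top, 25 mm above the tray's underside, the three pucks lie in a row along the tray's y, about 80 mm apart and up to 30 mm off the row in x. Origin: centre of the underside; turned about z by up to 12 degrees.
- anvil: steel specimen anvil, fixed: foot 84 mm diameter and 12 mm thick, column 30 mm diameter, round flat top 46 mm diameter, 60 mm above the table (narrower than the puck). Origin: centre of the underside on the table. It may stand on either side of the dock.
- anvil_top (a point): centre of the anvil's flat top face, 60 mm above the table
- dock: grey desk dock, fixed, 70 (x) x 96 (y) mm, 56 mm high, turned about z by up to 30 degrees; the gauge stands in a pocket on its top, 14 mm deep, with 2 to 3 mm of play. Lift the gauge straight up by 60 mm to clear it. Origin: centre of the underside on the table.
- gauge: hand-held hardness gauge, 0.26 kg, upright in the dock: orange body 28 mm thick (its x), 60 wide (y), 110 high, display on its -x face; below it a black collar (26 mm dia, 20 long) and the steel foot. Origin: centre of the orange body's underside (42 mm above the table in the dock), z up; foot face 38 mm below it. Grip across the 28 mm, about 80 mm above the origin.
- gauge_tip (a point): centre of the flat face of the gauge's steel foot (18 mm diameter), 38 mm below the gauge's origin when the foot is out; it moves with the foot
- gauge_foot (a joint): how far the sprung foot is pushed up into the collar, in m: 0 fully out, 0.008 fully in (stop). Its spring pushes with 4 N at 0, 8 N at 0.004 and 12 N at 0.008 (1 N per mm).
- beaker: clear glass beaker, 70 mm diameter, 95 mm high, a bystander. Origin: centre of the underside
- jar: amber glass jar with a blue cap, 54 mm diameter, 75 mm high, a bystander. Origin: centre of the underside
- flask: green glass conical flask with a rubber stopper, 84 mm diameter, 148 mm high, a bystander. Origin: centre of the underside
- washbottle: white wash bottle with a red cap and spout, 68 mm diameter, 205 mm high, a bystander at the right. Origin: centre of the underside
- spatula: lab spatula with a blue handle, 170 mm long, lying on the table near the right, a bystander. Origin: middle of its underside
Things that resemble listed ones, but are neither listed nor needed, are in the scene too. Of the things that look like the gauge, the smallest one is meant. What is shaped like the anvil but turquoise is not meant.

How it is judged:
By the outcome, as a careful person would: the job done as asked, in the order asked, and still so for the second after the job is handed in, while the arm keeps its last pose, push and grip.
It also fails if it takes over 64 s, if anything falls off the work surface, if the arm or the gripper's body presses on something with over 40 N, if the wrist force passes 120 N, or if a joint passes its speed limit or range.

ROBOT

A 6-joint arm with a two-finger parallel gripper is mounted at the origin on the work surface. World frame = base frame: x ahead of the robot, y to its left, z up, the work surface at z = 0. Lengths are in mm, angles in rad, forces in N, time in s.
With the tool pointing down it reaches from about 275 to 1000 mm from the base axis. Payload 8.4 kg.
Tool frame: the origin (TCP) lies on the centre line of the jaws, within the pads' length; the fingertips stand 8 mm ahead of it and the grasp point (between the pads) lies 11 mm behind it; z points along the fingers, y is the line along which they close (so a half turn about z gives the same grasp; the last joint's range is limited). The gripper opens to 85 mm and grips with 20 to 120 N. Pads are 22 mm wide; open, the fingers measure 114 mm over their backs; the gripper's body (76 mm by 85 mm) begins 54 mm behind the grasp point. The pads swing forward as they close: fully open they stand 13 mm farther back than shut.
Start: joints at [-1.112, 0.353, 1.633, -0, 1.155, -0.002], TCP at [277.914, -559.814, 239.281] pointing down, gripper open.
Joint ranges: [-2.63, 2.63], [-0.92, 2.1], [0.06, 2.66], [-1.3, 4.44], [0, 2.69], [-3.02, 3.02]. Speed limits (rad/s): [2.22, 2.22, 2.79, 3.14, 3.14, 3.14].

INTERFACE

Orientations are given as a unit quaternion [w, x, y, z].
In Python, from bench import read_state, grab_frame, job_done gives the robot as it stands.
- The arm moves only by the tool play_rows, never from a script. Its argument "increments" is a list of rows, each a list of 6 numbers: the shift along the tool's x, y, z in m, then the turn, a rotation vector about the tool's x, y, z in rad. A call has 1 to 10 rows; each row is the pose to reach, as a shift and turn from the pose commanded when the call began, along the tool's axes at that moment; what a row does not reach only later rows make up. A row lasts 1/8 s, in which the tool goes at most 62.5 mm and 10.7 degrees, less where a joint would pass 70% of its speed; a pose out of reach is approached as far as the arm can. A call with a gripper value outside its range is refused whole. "gripper" is the opening, from 0 (shut) to 1 (fully open), set as the call begins (left out, the last holds). The fingers move at their own pace and stop on an object; "grip_force" is the grip in N (left out, the last holds). Time passes only in rows, so rows that repeat a pose let the fingers close. It gives the time, the measured TCP pose, the force, the opening and the grip force at its end, in the units of the state.
- read_state(): the state, without advancing time (a new reading comes with each control period).
- grab_frame(name): name is "scene" or "top" or "wrist"; returns a dict with "img" (400x640x3 uint8, red, green, blue), "range_z" (400x640 float32, mm along the optical axis (not along the pixel's ray), 0 where there is no reading), "mtx" (3x3 intrinsics, pixels), "view" (4x4, takes a point from world to camera coordinates); the wrist camera has in their place "hand_eye" (4x4, takes a point from camera to tool coordinates, whose origin is the TCP and whose axes are the flange's). Camera axes: x right, y down, z forward; pixel columns grow to the right and rows downward; lengths in mm; the calibration is good to about 2 mm. A picture is of the moment at which its call begins: read the wrist's pose just before it.
- job_done(): hands the job in; it is judged then, once.
The state is a dict: "time": time; "joint_positions": joint angles; "qvel": joint speeds; "joint_torque": joint torques, N m; "eef_pos": TCP position; "ee_rot": TCP orientation; "contact_force": force on the tool from outside, world axes, zero at the start; "moment": the same for the moment, N m; "width": finger opening in mm; "gripper_force": force on a finger pad.
Only numpy, scipy, OpenCV 4.12 (cv2) and the standard library are available. Lean on these libraries where they do the work, as an engineer would, in place of code of your own. Each camera call takes 0.05 s, during which the arm holds its last target. There are 200 camera calls.

## Working session

There is one attempt and no reset: what is moved stays moved. The work goes in short steps, Python scripts to look and compute and a tool call to move; the robot and the scene stay as the last step left them, time stands still between calls to the robot, and variables do not carry over. Pictures are saved under pics/ and viewed, at most 13 in all, crops included, and the job is handed in when it is done.

Besides the shell and the picture viewer there is one more tool, called after "Emit:" by a JSON object that holds its "api" and its "payload". play_rows: Moves the arm, as the interface text tells. Its arguments: {"type":"object","properties":{"increments":{"type":"array","items":{"type":"array","items":{"type":"number"}}},"gripper":{"type":"number"},"grip_force":{"type":"number"}},"required":["increments"]}

```bash
mkdir -p pics
cat > h.py <<'E'
import numpy as np, cv2
from bench import read_state, grab_frame, job_done
from scipy.spatial.transform import Rotation as R
def T(s):
    M=np.eye(4); q=s["ee_rot"]; M[:3,:3]=R.from_quat([q[1],q[2],q[3],q[0]]).as_matrix(); M[:3,3]=s["eef_pos"]; return M
def get(n):
    s=read_state(); f=grab_frame(n)
    f["c2w"]=T(s)@f["hand_eye"] if n=="wrist" else np.linalg.inv(f["view"])
    return f
def ray(f,uv,z):
    uv=np.atleast_2d(uv).astype(float); d=np.c_[uv,np.ones(len(uv))]@np.linalg.inv(f["mtx"]).T@f["c2w"][:3,:3].T
    o=f["c2w"][:3,3]; return o+d*((z-o[2])/d[:,2])[:,None]
def cloud(f):
    h,w=f["range_z"].shape; u,v=np.meshgrid(np.arange(w),np.arange(h)); z=f["range_z"]
    p=np.stack([u,v,np.ones_like(u)],-1)@np.linalg.inv(f["mtx"]).T*z[...,None]
    return p@f["c2w"][:3,:3].T+f["c2w"][:3,3]
def save(f,n,img=None): cv2.imwrite("pics/"+n+".png",cv2.cvtColor(f["img"] if img is None else img,cv2.COLOR_RGB2BGR))
E
python3 - <<'E'
from h import *
for n in("scene","top"):
    f=get(n); save(f,n); print(n,f["c2w"].round(2).tolist(),f["mtx"].round(1).tolist())
    np.savez(n+".npz",**f)
s=read_state(); print(s)
E
```

```text
scene [[0.85, 0.4, -0.33, 988.81], [0.52, -0.66, 0.54, -800.38], [0.0, -0.64, -0.77, 1054.6], [0.0, 0.0, 0.0, 1.0]] [[455.5, 0.0, 317.4], [0.0, 455.5, 205.7], [0.0, 0.0, 1.0]]
top [[0.04, -0.97, 0.22, 373.16], [-1.0, -0.04, 0.0, -113.86], [0.01, -0.22, -0.98, 1076.06], [0.0, 0.0, 0.0, 1.0]] [[380.7, 0.0, 312.6], [0.0, 380.7, 201.6], [0.0, 0.0, 1.0]]
{'time': 0.1, 'joint_positions': array([-1.11241243e+00,  3.53617108e-01,  1.63406934e+00, -3.03193203e-05,
        1.15517741e+00, -2.39762990e-03]), 'qvel': array([ 0.00128752,  0.00040452, -0.00200879,  0.00010324, -0.0002193 ,
        0.00027481]), 'joint_torque': array([ 1.04350569e-03, -6.06361198e+01, -3.42818391e+01,  1.29695870e-06,
        3.90976100e-03, -2.30132798e-05]), 'eef_pos': array([ 277.71334739, -559.44468638,  238.6087702 ]), 'ee_rot': array([-6.16020816e-04,  9.73575639e-01,  2.28363902e-01, -1.57167258e-04]), 'contact_force': array([ 0.86777031, -0.68908141, -0.27967481]), 'moment': array([0.00908103, 0.02660343, 0.06583267]), 'gripper_force': 0.0, 'width': 85.4715647269064}
```

View pics/scene.png

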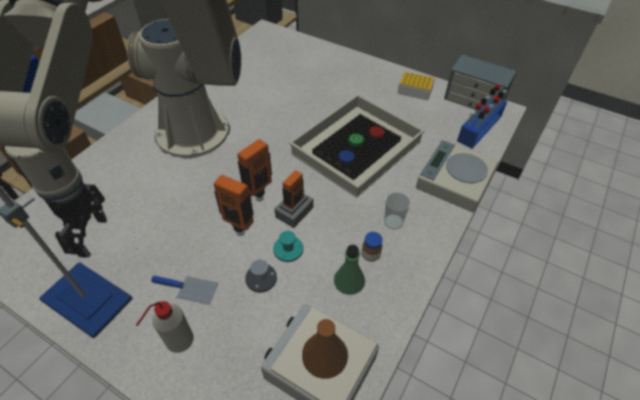

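View pics/top.png

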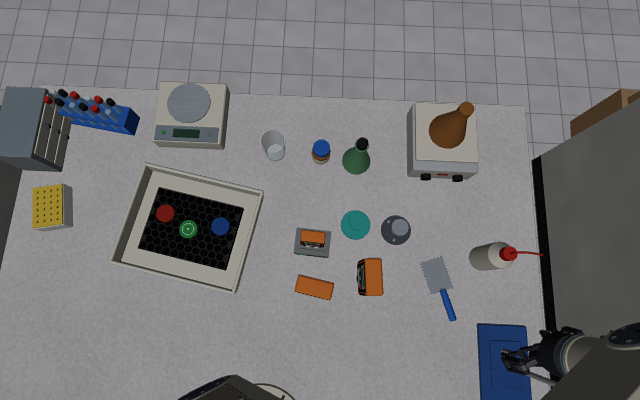

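Top-view candidates:
- **Gauge:** the small orange one in the grey dock at (313,241). The larger lookalikes are at (315,287) and (370,277).
- **Anvil:** the grey one at (396,230), not the turquoise one at (355,225).
- **Puck:** the green one with the ring at (188,229), not the red (165,213) or blue (221,227).

Next I'll measure these and check them in one close crop.

Run:
```python
from h import *
f=dict(np.load("top.npz")); im=f["img"]; hsv=cv2.cvtColor(im,cv2.COLOR_RGB2HSV); P=cloud(f)
def blobs(m,box):
    k=np.zeros(m.shape,np.uint8); x0,y0,x1,y1=box; k[y0:y1,x0:x1]=m[y0:y1,x0:x1]
    c=max(cv2.findContours(k,0,1)[0],key=cv2.contourArea); M=cv2.moments(c); return c,np.array([M["m10"],M["m01"]])/M["m00"]
H,S,V=[hsv[...,i].astype(int) for i in range(3)]
c,p=blobs(((H>45)&(H<80)&(S>100)&(V>60)).astype(np.uint8),(170,210,206,248)); print("puck",p,ray(f,p,39),cv2.minEnclosingCircle(c), np.median(P[225:233,184:192].reshape(-1,3),0))
for n,(x,y) in dict(red=(165,213),blue=(221,227)).items(): print(n,ray(f,(x,y),39))
z=P[...,2]
def reg(n,box,lo,hi):
    x0,y0,x1,y1=box; q=P[y0:y1,x0:x1].reshape(-1,3); q=q[(q[:,2]>lo)&(q[:,2]<hi)]; 
    r=cv2.minAreaRect(q[:,:2].astype(np.float32)); print(n,len(q),"mean",q.mean(0).round(1),"circ",cv2.minEnclosingCircle(q[:,:2].astype(np.float32)),"rect",r)
reg("anvil top",(375,210,418,250),52,68)
reg("anvil foot",(375,210,418,250),6,20)
reg("turq",(338,208,374,245),52,68)
reg("gauge top",(290,222,338,262),140,165)
reg("dock top",(290,222,338,262),46,64)
reg("big1",(290,270,338,304),100,300)
reg("big2",(350,252,390,300),100,300)
reg("tray",(105,155,270,300),48,62)
save(f,"crop",np.hstack([cv2.resize(im[205:255,150:240],None,fx=4,fy=4,interpolation=2),cv2.resize(im[212:262,290:410],None,fx=3.6,fy=4,interpolation=2)]))
# dock corners as angle
```

```text
puck [187.73593074 228.6038961 ] [[515.52305694 230.09681231  39.        ]] ((187.6666717529297, 228.61111450195312), 9.23386287689209) [514.83681812 230.43146064  39.87349462]
red [[556.05161971 297.9497887   39.        ]]
blue [[524.11215792 139.46885076  39.        ]]
anvil top 232 mean [ 543.4 -346.3   59.8] circ ((543.409423828125, -346.7544860839844), 23.368446350097656) rect ((544.2564697265625, -346.457275390625), (44.407711029052734, 44.630859375), 65.76331329345703)
anvil foot 460 mean [ 539.8 -340.3   11.9] circ ((544.8419189453125, -355.3785705566406), 56.82185363769531) rect ((541.451904296875, -347.5641174316406), (93.30721282958984, 82.73487854003906), 25.423484802246094)
turq 226 mean [ 553.3 -231.4   60.1] circ ((553.7765502929688, -231.5110321044922), 22.821870803833008) rect ((553.3174438476562, -231.6900177001953), (43.78864288330078, 45.18096923828125), 47.19970703125)
gauge top 283 mean [ 495.3 -113.2  151.3] circ ((496.53057861328125, -112.97685241699219), 31.572010040283203) rect ((496.0905456542969, -112.98129272460938), (59.53752517700195, 28.557109832763672
[... 157 characters left out ...]
.79597473144531), (89.59618377685547, 50.680084228515625), 82.04515075683594)
big1 676 mean [ 374.9 -121.2  206.3] circ ((375.94635009765625, -120.76345825195312), 44.11212158203125) rect ((375.1321716308594, -121.07881164550781), (83.83418273925781, 40.72258377075195), 78.91429138183594)
big2 861 mean [ 403.4 -248.6  194.5] circ ((404.5189208984375, -250.43658447265625), 45.10477066040039) rect ((404.78363037109375, -253.06393432617188), (83.9837875366211, 41.6279296875), 3.724987268447876)
tray 1775 mean [516.  232.   54.2] circ ((568.447021484375, 218.11814880371094), 256.56512451171875) rect ((571.9521484375, 218.46194458007812), (351.3480224609375, 391.6087341308594), 78.88211822509766)
```

View pics/crop.png

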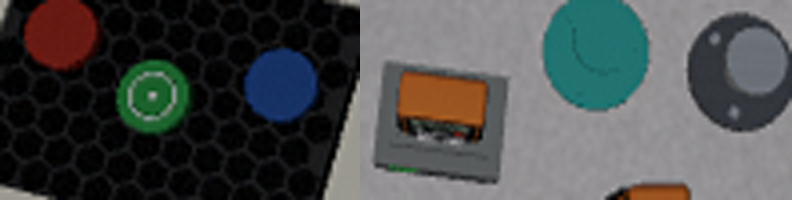

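The crop confirms the choice: ringed green puck (centre of left crop), smallest gauge in the grey dock, and grey anvil on the right. Next: rise, then cross over to the tray.

```bash
cat >> h.py <<'E'
def plan(*tgts):
    "tgts: (x,y,z mm, yaw deg of closing axis); prints tool-frame rows (m, rad)"
    s=read_state(); A=T(s); 
    for x,y,z,a in tgts:
        a=np.radians(a); Y=np.array([np.cos(a),np.sin(a),0]); Z=np.array([0,0,-1.]); Rt=np.c_[np.cross(Y,Z),Y,Z]
        print(np.r_[A[:3,:3].T@(np.array([x,y,z])-A[:3,3])/1000, R.from_matrix(A[:3,:3].T@Rt).as_rotvec()].round(4).tolist())
def st():
    s=read_state(); A=T(s); print("t",round(s["time"],2),"pos",np.round(s["eef_pos"],1),"yaw",np.degrees(np.arctan2(A[1,1],A[0,1])).round(2),"tilt",A[2,:2].round(4),"F",np.round(s["contact_force"],1),"w",round(s["width"],1),"gf",round(s["gripper_force"],1),"q",np.round(s["joint_positions"],2))
E
python3 - <<'E'
from h import *
st(); plan((278,-560,400,-63.6),(515,230,400,0))
E
```

```text
t 0.1 pos [ 277.7 -559.4  238.6] yaw -63.6 tilt [-0.     -0.0013] F [ 0.9 -0.7 -0.3] w 85.5 gf 0.0 q [-1.11  0.35  1.63 -0.    1.16 -0.  ]
[0.0, 0.0004, -0.1614, -0.0013, 0.0, 0.0]
[0.5636, -0.6018, -0.1606, -0.0012, -0.0007, -1.11]
```

Emit:
{"api": "play_rows", "payload": {"increments": [[0,0,-0.06,0,0,0],[0,0,-0.12,0,0,0],[0,0,-0.16,0,0,0],[0.563,-0.601,-0.16,0,0,-1.11],[0.563,-0.601,-0.16,0,0,-1.11],[0.563,-0.601,-0.16,0,0,-1.11],[0.563,-0.601,-0.16,0,0,-1.11],[0.563,-0.601,-0.16,0,0,-1.11],[0.563,-0.601,-0.16,0,0,-1.11],[0.563,-0.601,-0.16,0,0,-1.11]], "gripper": 1}}

```text
time: 1.35
eef_pos: [403.8, -138.9, 399.2]
ee_rot: [0.0, 0.706, 0.708, 0.0]
contact_force: [0.8, 0.3, -0.4]
width: 85.3
gripper_force: 0.0
```

Run:
```python
from h import *
st(); plan((515,230,250,0))
```

```text
t 1.35 pos [ 403.8 -138.9  399.2] yaw 0.12 tilt [-0.      0.0003] F [ 0.8  0.3 -0.4] w 85.3 gf 0.0 q [-0.33 -0.1   1.8   0.    1.43 -0.34]
[0.3687, 0.1119, 0.1492, 0.0003, 0.0, 0.0021]
```

Emit:
{"api": "play_rows", "payload": {"increments": [[0.369,0.112,0,0,0,0],[0.369,0.112,0,0,0,0],[0.369,0.112,0,0,0,0],[0.369,0.112,0,0,0,0],[0.369,0.112,0.149,0,0,0],[0.369,0.112,0.149,0,0,0],[0.369,0.112,0.149,0,0,0],[0.369,0.112,0.149,0,0,0],[0.369,0.112,0.149,0,0,0],[0.369,0.112,0.149,0,0,0]], "gripper": 0.8}}

```text
time: 2.6
eef_pos: [516.4, 227.4, 251.9]
ee_rot: [0.0, 0.707, 0.707, 0.001]
contact_force: [1.0, 0.5, -0.3]
width: 68.1
gripper_force: 0.0
```

Run:
```python
from h import *
f=get("wrist"); st(); save(f,"w1"); np.savez("w1.npz",**f)
hsv=cv2.cvtColor(f["img"],cv2.COLOR_RGB2HSV)
m=cv2.inRange(hsv,(45,90,40),(85,255,255)); c=max(cv2.findContours(m,0,1)[0],key=cv2.contourArea)
h=cv2.convexHull(c); M=cv2.moments(h); p=(M["m10"]/M["m00"],M["m01"]/M["m00"]); print(p,cv2.contourArea(h),ray(f,p,39))
print("fit",cv2.fitEllipse(h)); u,v=int(p[0]),int(p[1]); print(np.median(cloud(f)[v-8:v+8,u-8:u+8].reshape(-1,3),0))
```

```text
t 2.65 pos [516.5 227.4 252.1] yaw -0.05 tilt [0.0008 0.0024] F [-0.7 -0.4  0.6] w 68.4 gf 0.0 q [ 0.41  0.25  1.75 -0.    1.14  0.41]
(312.0973333333333, 167.39591666666666) 2000.0 [[514.08999203 230.1446146   39.        ]]
fit ((312.1116638183594, 167.4584503173828), (50.74662399291992, 50.9741096496582), 165.9228973388672)
[513.99098841 231.17153181  39.9286184 ]
```

View pics/w1.png

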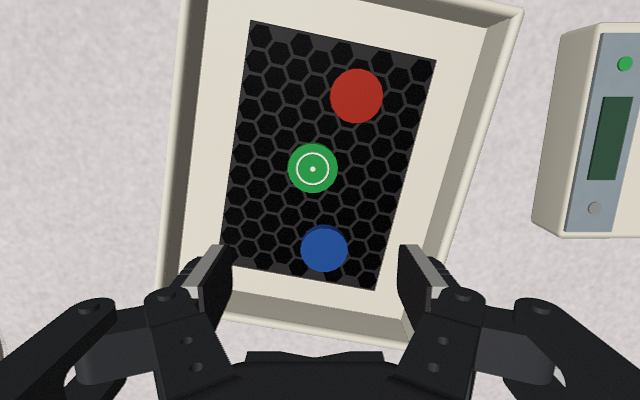

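The wrist view shows the green puck with its ring at (312,168), and both views agree on (514.3, 230.3). Descending.

Run:
```python
from h import *
st(); plan((514.4,230.3,90,0),(514.4,230.3,34,0))
```

```text
t 2.65 pos [516.5 227.4 252.1] yaw -0.05 tilt [0.0008 0.0024] F [-0.7 -0.4  0.6] w 68.4 gf 0.0 q [ 0.41  0.25  1.75 -0.    1.14  0.41]
[0.0027, -0.0025, 0.1621, 0.0024, -0.0008, -0.0009]
[0.0027, -0.0026, 0.2181, 0.0024, -0.0008, -0.0009]
```

Emit:
{"api": "play_rows", "payload": {"increments": [[0,-0.0014,0.06,0,0,0],[0,-0.0014,0.12,0,0,0],[0,-0.0014,0.16,0,0,0],[0,-0.0014,0.16,0,0,0],[0,-0.0014,0.16,0,0,0],[0,-0.0014,0.16,0,0,0]]}}

```text
time: 3.4
eef_pos: [516.0, 228.6, 92.7]
ee_rot: [0.001, 0.707, 0.707, 0.002]
contact_force: [0.7, -0.3, 0.4]
width: 68.3
gripper_force: 0.0
```

Run:
```python
from h import *
st(); plan((514.4,230.3,34,0))
```

```text
t 3.4 pos [516.  228.6  92.7] yaw -0.02 tilt [0.0016 0.0037] F [ 0.7 -0.3  0.4] w 68.3 gf 0.0 q [ 0.41  0.44  1.88 -0.    0.81  0.41]
[0.0016, -0.0019, 0.0587, 0.0037, -0.0016, -0.0003]
```

Emit:
{"api": "play_rows", "payload": {"increments": [[0.0016,-0.0019,0.03,0.0037,-0.0016,0],[0.0016,-0.0019,0.05,0.0037,-0.0016,0],[0.0016,-0.0019,0.056,0.0037,-0.0016,0],[0.0016,-0.0019,0.056,0.0037,-0.0016,0],[0.0016,-0.0019,0.056,0.0037,-0.0016,0],[0.0016,-0.0019,0.056,0.0037,-0.0016,0]]}}

```text
time: 4.15
eef_pos: [513.1, 230.0, 35.1]
ee_rot: [-0.001, 0.707, 0.707, -0.001]
contact_force: [-0.4, -0.6, 0.1]
width: 68.3
gripper_force: 0.0
```

Run:
```python
from h import *
st(); plan((514.4,230.3,34,0))
```

```text
t 4.15 pos [513.1 230.   35.1] yaw 0.0 tilt [-0.0011 -0.0025] F [-0.4 -0.6  0.1] w 68.3 gf 0.0 q [0.42 0.53 1.91 0.   0.71 0.42]
[0.0003, 0.0013, 0.0011, -0.0025, 0.0011, 0.0]
```

Emit:
{"api": "play_rows", "payload": {"increments": [[0,0.001,0.0015,-0.0025,0.001,0],[0,0.001,0.0015,-0.0025,0.001,0]]}}

```text
time: 4.4
eef_pos: [513.6, 229.8, 32.8]
ee_rot: [-0.0, 0.707, 0.707, -0.001]
contact_force: [0.3, 0.5, -0.0]
width: 68.3
gripper_force: 0.0
```

Emit:
{"api": "play_rows", "payload": {"increments": [[0,0,0,0,0,0],[0,0,0,0,0,0],[0,0,0,0,0,0],[0,0,0,0,0,0],[0,0,0,0,0,0],[0,0,0,0,0,0]], "gripper": 0.4, "grip_force": 25}}

```text
time: 5.15
eef_pos: [513.5, 229.8, 33.0]
ee_rot: [-0.0, 0.707, 0.707, -0.001]
contact_force: [-1.5, -1.3, 5.1]
width: 48.9
gripper_force: 25.4
```

Run:
```python
from h import *
st(); f=get("wrist"); save(f,"w2")
```

```text
t 5.15 pos [513.5 229.8  33. ] yaw 0.0 tilt [-0.0006 -0.0012] F [-1.5 -1.3  5.1] w 48.9 gf 25.4 q [ 0.42  0.53  1.91 -0.    0.7   0.42]
```

Emit:
{"api": "play_rows", "payload": {"increments": [[0,0,-0.01,0,0,0],[0,0,-0.04,0,0,0],[0,0,-0.09,0,0,0],[0,0,-0.15,0,0,0],[0,0,-0.21,0,0,0],[0,0,-0.267,0,0,0],[0,0,-0.267,0,0,0],[0,0,-0.267,0,0,0]]}}

```text
time: 6.2
eef_pos: [513.4, 229.8, 299.5]
ee_rot: [-0.0, 0.707, 0.707, -0.001]
contact_force: [-0.3, 0.5, -0.9]
width: 48.7
gripper_force: 26.1
```

Run:
```python
from h import *
f=get("wrist"); st(); save(f,"w3"); np.savez("w3.npz",**f); plan((543.5,-346.5,300,0))
hsv=cv2.cvtColor(f["img"],cv2.COLOR_RGB2HSV); A=f["c2w"]@np.linalg.inv(f["hand_eye"])
m=cv2.inRange(hsv,(45,90,40),(85,255,255)); 
for c in sorted(cv2.findContours(m,0,1)[0],key=cv2.contourArea)[-2:]:
    if cv2.contourArea(c)<50: continue
    h=cv2.convexHull(c); e=cv2.fitEllipse(h); print(e); 
    x,y=map(int,e[0]); 
    k=cv2.inRange(hsv,(0,0,150),(180,90,255))[max(0,y-60):y+60,max(0,x-60):x+60]; vv,uu=np.nonzero(k)
    P=cloud(f); mm=np.zeros(m.shape,np.uint8); cv2.drawContours(mm,[c],-1,1,-1); q=P[mm>0]; print(q.mean(0),(np.c_[q,np.ones(len(q))]@np.linalg.inv(A).T).mean(0), (np.c_[q,np.ones(len(q))]@np.linalg.inv(A).T).std(0))
```

```text
t 6.25 pos [513.  229.6 298.6] yaw 0.0 tilt [-0.0014 -0.003 ] F [ 0.1 -0.8 -0.3] w 48.5 gf 26.1 q [ 0.42  0.2   1.7  -0.    1.24  0.42]
[-0.5761, 0.0304, -0.0007, -0.003, 0.0014, 0.0]
((574.9259033203125, 142.35545349121094), (23.934162139892578, 173.32334899902344), 10.9899263381958)
[783.18824148 248.61220663  62.76610937] [ 18.99728689 270.12364835 236.34483395   1.        ] [16.41983959 17.83269858 22.42315411  0.        ]
((314.0069274902344, 265.89263916015625), (123.26678466796875, 125.1375732421875), 99.74742889404297)
[512.63168711 231.98149328 305.56547553] [ 2.21153004 -0.77711868 -6.05973437  1.        ] [14.31569555 12.55902866 18.38445705  0.        ]
```

View pics/w3.png

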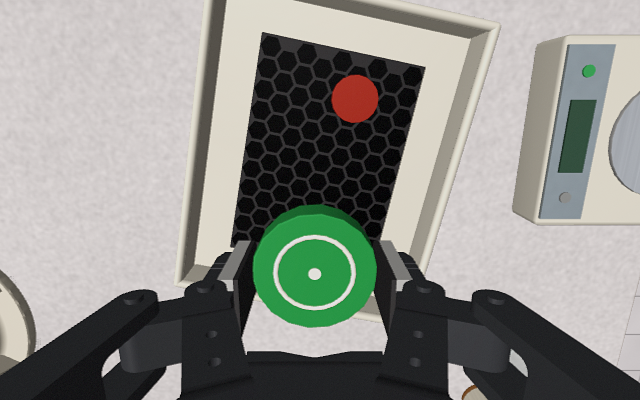

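The puck is held level with its dot at (314,273). Now carrying it to the anvil.

Emit:
{"api": "play_rows", "payload": {"increments": [[-0.576,0.03,0,0,0,0],[-0.576,0.03,0,0,0,0],[-0.576,0.03,0,0,0,0],[-0.576,0.03,0,0,0,0],[-0.576,0.03,0,0,0,0],[-0.576,0.03,0,0,0,0],[-0.576,0.03,0,0,0,0],[-0.576,0.03,0,0,0,0],[-0.576,0.03,0,0,0,0],[-0.576,0.03,0,0,0,0]]}}

```text
time: 7.5
eef_pos: [542.7, -349.1, 297.4]
ee_rot: [-0.002, 0.708, 0.706, -0.001]
contact_force: [-0.2, 0.8, -0.5]
width: 49.0
gripper_force: 26.1
```

Run:
```python
from h import *
f=dict(np.load("w3.npz")); A=f["c2w"]@np.linalg.inv(f["hand_eye"])
w=cv2.inRange(f["img"],(200,200,200),(255,255,255)); n,l,s,c=cv2.connectedComponentsWithStats(w)
for i in range(1,n):
    if abs(c[i][0]-314)<6 and abs(c[i][1]-272)<8: print(s[i],c[i],ray(f,c[i],A[2,3]+6)-A[:3,3])
f=get("wrist"); st(); save(f,"w4"); P=cloud(f)
# anvil top from wrist depth
m=(abs(P[...,2]-60)<4)&(f["range_z"]>0)&(np.hypot(P[...,0]-543.5,P[...,1]+346.5)<45); q=P[m]; print(len(q), cv2.minEnclosingCircle(q[:,:2].astype(np.float32)) if len(q) else 0)
v,u=np.nonzero(m); print(u.min() if len(u) else 0,u.max() if len(u) else 0, v.min() if len(u) else 0, v.max() if len(u) else 0)
```

```text
[274 235  81  75 747] [314.83266399 271.33199465] [[-0.40518989 -0.0702904   6.        ]]
[309 269  12  11 106] [314.35849057 273.75471698] [[-0.5928092  -1.12796692  6.        ]]
t 7.55 pos [ 542.8 -349.   297.5] yaw -0.16 tilt [ 0.0006 -0.0043] F [ 0.1 -1.1 -0.4] w 49.0 gf 26.1 q [-0.57  0.34  1.52 -0.    1.28 -0.57]
1463 ((542.5197143554688, -348.1870422363281), 23.00544548034668)
295 337 143 186
```

View pics/w4.png

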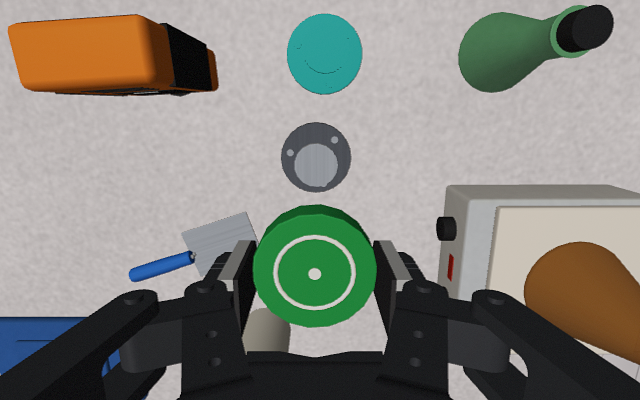

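Run:
```python
from h import *
plan((543.2,-347.4,95,0))
```

```text
[0.0014, 0.0013, 0.2025, -0.0043, -0.0006, -0.0029]
```

Emit:
{"api": "play_rows", "payload": {"increments": [[0,0.0005,0.06,0,0,0],[0,0.0005,0.12,0,0,0],[0,0.0005,0.17,0,0,0],[0,0.0005,0.2,0,0,0],[0,0.0005,0.203,0,0,0],[0,0.0005,0.203,0,0,0],[0,0.0005,0.203,0,0,0],[0,0.0005,0.203,0,0,0]]}}

```text
time: 8.55
eef_pos: [544.8, -346.5, 98.5]
ee_rot: [0.001, 0.707, 0.707, -0.0]
contact_force: [0.4, 0.7, -0.5]
width: 48.9
gripper_force: 26.2
```

Run:
```python
from h import *
st();plan((543.2,-347.4,72,0))
```

```text
t 8.55 pos [ 544.8 -346.5   98.5] yaw 0.0 tilt [-0.0017  0.0006] F [ 0.4  0.7 -0.5] w 48.9 gf 26.2 q [-0.57  0.54  1.69 -0.    0.91 -0.57]
[-0.0008, -0.0016, 0.0265, 0.0006, 0.0017, 0.0]
```

Emit:
{"api": "play_rows", "payload": {"increments": [[-0.0008,-0.0016,0.015,0,0.0017,0],[-0.0008,-0.0016,0.026,0,0.0017,0],[-0.0008,-0.0016,0.026,0,0.0017,0],[-0.0008,-0.0016,0.026,0,0.0017,0],[-0.0008,-0.0016,0.026,0,0.0017,0]]}}

```text
time: 9.18
eef_pos: [542.7, -347.1, 71.4]
ee_rot: [-0.001, 0.707, 0.707, 0.0]
contact_force: [0.2, 0.1, -0.3]
width: 48.8
gripper_force: 26.2
```

Run:
```python
from h import *
for i in range(3): st(); get("wrist")
plan((543.2,-347.4,68,0))
```

```text
t 9.18 pos [ 542.7 -347.1   71.4] yaw 0.0 tilt [ 0.0008 -0.0008] F [ 0.2  0.1 -0.3] w 48.8 gf 26.2 q [-0.57  0.57  1.71  0.    0.86 -0.57]
t 9.22 pos [ 542.7 -347.1   71.4] yaw 0.0 tilt [ 0.0008 -0.0007] F [ 0.2 -0.3 -0.2] w 49.1 gf 26.2 q [-0.57  0.57  1.71  0.    0.86 -0.57]
t 9.28 pos [ 542.7 -347.2   71.4] yaw -0.0 tilt [ 0.0008 -0.0007] F [ 0.6 -0.5  0.6] w 49.0 gf 26.2 q [-0.57  0.57  1.71  0.    0.86 -0.57]
[-0.0003, 0.0005, 0.0034, -0.0007, -0.0008, -0.0]
```

Lower slowly until there is light contact.

Emit:
{"api": "play_rows", "payload": {"increments": [[0,0.0005,0.001,0,0,0],[0,0.0005,0.002,0,0,0],[0,0.0005,0.0028,0,0,0],[0,0.0005,0.0028,0,0,0]]}}

```text
time: 9.82
eef_pos: [542.9, -347.0, 68.2]
ee_rot: [-0.001, 0.707, 0.707, -0.0]
contact_force: [0.1, -0.3, -0.0]
width: 49.0
gripper_force: 26.2
```

Run:
```python
from h import *
st()
```

```text
t 9.82 pos [ 542.9 -347.    68.2] yaw -0.0 tilt [ 0.0012 -0.0013] F [ 0.1 -0.3 -0. ] w 49.0 gf 26.2 q [-0.57  0.58  1.71  0.    0.86 -0.57]
```

Emit:
{"api": "play_rows", "payload": {"increments": [[0,0.0003,0.0008,0,0,0],[0,0.0003,0.0008,0,0,0]]}}

```text
time: 10.07
eef_pos: [543.1, -347.0, 68.0]
ee_rot: [-0.001, 0.707, 0.707, -0.0]
contact_force: [-2.6, 1.0, 5.3]
width: 48.7
gripper_force: 26.7
```

Emit:
{"api": "play_rows", "payload": {"increments": [[0,0,0.0008,0,0,0],[0,0,0.0008,0,0,0]]}}

```text
time: 10.32
eef_pos: [543.1, -347.0, 68.0]
ee_rot: [-0.001, 0.707, 0.707, -0.0]
contact_force: [-5.3, 2.2, 12.1]
width: 48.7
gripper_force: 27.3
```

Emit:
{"api": "play_rows", "payload": {"increments": [[0,0,-0.001,0,0,0],[0,0,-0.001,0,0,0]]}}

```text
time: 10.58
eef_pos: [543.5, -347.1, 68.1]
ee_rot: [-0.001, 0.707, 0.707, 0.0]
contact_force: [-1.6, 0.5, 5.8]
width: 48.7
gripper_force: 26.6
```

Emit:
{"api": "play_rows", "payload": {"increments": [[0,0,0,0,0,0],[0,0,0,0,0,0],[0,0,0,0,0,0],[0,0,0,0,0,0]], "gripper": 0.78}}

```text
time: 11.08
eef_pos: [543.3, -347.0, 67.6]
ee_rot: [-0.001, 0.707, 0.707, -0.0]
contact_force: [0.2, 0.2, -0.4]
width: 66.8
gripper_force: 0.0
```

Emit:
{"api": "play_rows", "payload": {"increments": [[0,0,-0.01,0,0,0],[0,0,-0.04,0,0,0],[0,0,-0.1,0,0,0],[0,0,-0.16,0,0,0],[0.06,0,-0.22,0,0,0],[0.06,0,-0.232,0,0,0],[0.06,0,-0.232,0,0,0],[0.06,0,-0.232,0,0,0]]}}

```text
time: 12.08
eef_pos: [543.2, -287.5, 299.1]
ee_rot: [-0.001, 0.707, 0.707, -0.0]
contact_force: [-0.6, -0.3, -0.4]
width: 66.9
gripper_force: 0.0
```

```bash
cat >> h.py <<'E'
def puck(f,zt,near):
    hsv=cv2.cvtColor(f["img"],cv2.COLOR_RGB2HSV); m=cv2.inRange(hsv,(50,120,40),(75,255,255)); P=cloud(f)
    m[(np.hypot(P[...,0]-near[0],P[...,1]-near[1])>45)|(abs(P[...,2]-zt)>9)]=0
    c=max(cv2.findContours(m,0,1)[0],key=cv2.contourArea); mm=np.zeros_like(m); cv2.drawContours(mm,[cv2.convexHull(c)],-1,255,-1)
    q=P[(mm>0)&(abs(P[...,2]-zt)<3)]; 
    w=((f["img"].min(-1)>150)&(mm>0)).astype(np.uint8); v,u=np.nonzero(w); e=cv2.fitEllipse(cv2.convexHull(np.c_[u,v].astype(np.int32)))
    A=np.c_[q[:,:2],np.ones(len(q))]; co=np.linalg.lstsq(A,q[:,2],rcond=None)[0]
    print("puck hull",cv2.minEnclosingCircle(q[:,:2].astype(np.float32)),"ring",e,ray(f,e[0],zt)[0].round(1),"plane",co[:2].round(3),"z",q[:,2].mean().round(1))
E
python3 - <<'E'
from h import *
f=get("wrist"); st(); save(f,"w5")
puck(f,74,(543,-347))
P=cloud(f)
t=get("top"); puck(t,74,(543,-347));
E
```

```text
t 12.12 pos [ 542.9 -287.5  298.5] yaw -0.02 tilt [ 0.0017 -0.0029] F [-1.1  0.1  0.3] w 66.8 gf 0.0 q [-0.49  0.29  1.59  0.    1.27 -0.49]
puck hull ((542.9701538085938, -347.2690124511719), 24.820819854736328) ring ((314.9359130859375, 223.86297607421875), (28.677562713623047, 30.03447723388672), 93.78284454345703) [ 542.9 -347.7   74. ] plane [ 0.001 -0.004] z 74.9Traceback (most recent call last):
  File "<stdin>", line 5, in <module>
  File "h.py", line 31, in puck
    w=((f["img"].min(-1)>150)&(mm>0)).astype(np.uint8); v,u=np.nonzero(w); e=cv2.fitEllipse(cv2.convexHull(np.c_[u,v].astype(np.int32)))
                                                                             ~~~~~~~~~~~~~~^^^^^^^^^^^^^^^^^^^^^^^^^^^^^^^^^^^^^^^^^^^^^
cv2.error: OpenCV(4.12.0) /io/opencv/modules/imgproc/src/shapedescr.cpp:356: error: (-215:Assertion failed) n >= 0 && (depth == CV_32F || depth == CV_32S) in function 'fitEllipseNoDirect'
```

View pics/w5.png

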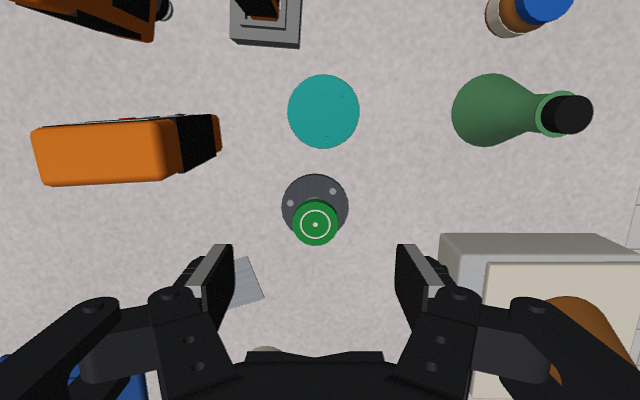

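The puck sits flat on the anvil with its ring at (315,224) px, world (542.9, -347.6), so it's centred. Next, the gauge.

Run:
```python
from h import *
plan((496,-170,320,-6))
```

```text
[0.1176, -0.047, -0.0214, -0.0034, -0.0019, 0.1042]
```

Emit:
{"api": "play_rows", "payload": {"increments": [[0.118,-0.047,-0.021,-0.003,-0.002,0.104],[0.118,-0.047,-0.021,-0.003,-0.002,0.104],[0.118,-0.047,-0.021,-0.003,-0.002,0.104],[0.118,-0.047,-0.021,-0.003,-0.002,0.104],[0.118,-0.047,-0.021,-0.003,-0.002,0.104]]}}

```text
time: 12.8
eef_pos: [496.9, -170.4, 320.2]
ee_rot: [0.001, 0.743, 0.669, -0.0]
contact_force: [-0.1, -0.6, 0.4]
width: 66.7
gripper_force: 0.0
```

Run:
```python
from h import *
f=get("wrist"); st(); save(f,"w6"); P=cloud(f)
def ang(r):
    b=cv2.boxPoints(r); e=b[1]-b[0],b[2]-b[1]; l=max(e,key=np.linalg.norm); return np.degrees(np.arctan2(l[1],l[0]))%180
m=(np.hypot(P[...,0]-496,P[...,1]+113)<45)&(abs(P[...,2]-152)<2.5); q=P[m]; r=cv2.minAreaRect(q[:,:2].astype(np.float32)); print("gauge",len(q),q.mean(0),r,ang(r))
m=(np.hypot(P[...,0]-496,P[...,1]+113)<75)&(abs(P[...,2]-56)<3); q=P[m]; r=cv2.minAreaRect(q[:,:2].astype(np.float32)); print("dock",len(q),r,ang(r))
t=get("top");P=cloud(t); hsv=cv2.cvtColor(t["img"],cv2.COLOR_RGB2HSV)
s=get("scene");P=cloud(s); m=(np.hypot(P[...,0]-496,P[...,1]+113)<55)&(P[...,2]>60); q=P[m]; print("scene",len(q),q[:,2].max(), q[q[:,2]>148].mean(0) if len(q) else 0)
```

```text
t 12.85 pos [ 496.8 -170.4  320.2] yaw -6.02 tilt [-0.0009  0.0008] F [ 0.1 -0.4 -0.4] w 66.8 gf 0.0 q [-0.33  0.12  1.75 -0.    1.27 -0.23]
gauge 2348 [ 494.75689099 -113.41502201  152.54576716] ((494.6106872558594, -114.2059326171875), (59.568180084228516, 27.741077423095703), 85.66017150878906) 85.66018
dock 510 ((493.876953125, -113.6954574584961), (74.10066986083984, 44.035648345947266), 85.7702407836914) 85.77028
scene 781 634.879816108875 [ 511.75819314 -131.84305805  353.53660184]
```

View pics/w6.png

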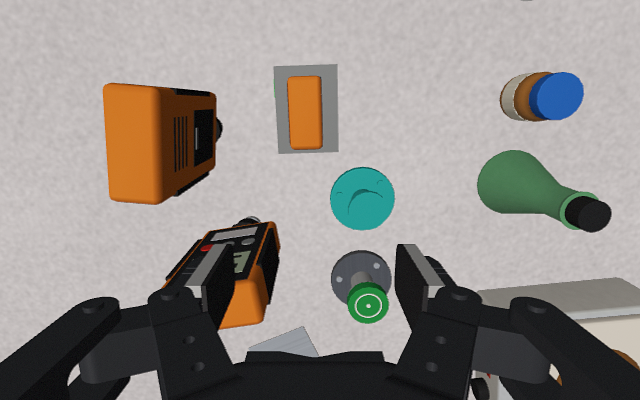

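The wrist view shows the docked gauge at (305,112) px, world (494.8, -113.7), long axis at 85.7°. So I'll use a closing yaw of -4.3°.

Run:
```python
from h import *
plan((495,-113.6,230,-4.3),(495,-113.6,150,-4.3))
```

```text
[0.0561, -0.0077, 0.0903, 0.0009, 0.0008, -0.0301]
[0.0562, -0.0078, 0.1703, 0.0009, 0.0008, -0.0301]
```

Emit:
{"api": "play_rows", "payload": {"increments": [[0.056,-0.008,0.03,0,0,-0.03],[0.056,-0.008,0.09,0,0,-0.03],[0.056,-0.008,0.145,0,0,-0.03],[0.056,-0.008,0.145,0,0,-0.03],[0.056,-0.008,0.145,0,0,-0.03],[0.056,-0.008,0.145,0,0,-0.03]]}}

```text
time: 13.7
eef_pos: [496.4, -113.6, 178.2]
ee_rot: [0.003, 0.733, 0.68, 0.001]
contact_force: [-0.5, -0.1, 0.2]
width: 66.8
gripper_force: 0.0
```

Run:
```python
from h import *
st(); plan((495,-113.6,111,-4.3))
```

```text
t 13.7 pos [ 496.4 -113.6  178.2] yaw -4.27 tilt [-0.0015  0.0056] F [-0.5 -0.1  0.2] w 66.8 gf 0.0 q [-0.23  0.24  1.94 -0.    0.95 -0.15]
[-0.0, -0.0017, 0.0672, 0.0056, 0.0015, 0.0006]
```

Emit:
{"api": "play_rows", "payload": {"increments": [[0,-0.001,0.03,0,0,0],[0,-0.001,0.06,0,0,0],[0,-0.001,0.067,0,0,0],[0,-0.001,0.067,0,0,0],[0,-0.001,0.067,0,0,0],[0,-0.001,0.067,0,0,0],[0,-0.001,0.067,0,0,0]]}}

```text
time: 14.58
eef_pos: [494.1, -113.0, 109.4]
ee_rot: [0.001, 0.733, 0.68, 0.001]
contact_force: [-0.0, -0.5, 0.9]
width: 66.8
gripper_force: 0.0
```

Run:
```python
from h import *
st(); plan((495,-113.6,111,-4.3))
```

```text
t 14.57 pos [ 494.1 -113.   109.4] yaw -4.24 tilt [-0.0011  0.0026] F [-0.  -0.5  0.9] w 66.8 gf 0.0 q [-0.23  0.34  2.   -0.    0.8  -0.15]
[-0.0006, 0.001, -0.0016, 0.0026, 0.0011, 0.0011]
```

Emit:
{"api": "play_rows", "payload": {"increments": [[-0.0006,0.001,-0.0015,0.0026,0.0011,0.001],[-0.0006,0.001,-0.0015,0.0026,0.0011,0.001],[-0.0006,0.001,-0.0015,0.0026,0.0011,0.001]]}}

```text
time: 14.95
eef_pos: [494.7, -113.6, 110.4]
ee_rot: [-0.0, 0.733, 0.68, -0.0]
contact_force: [0.4, 0.7, 0.8]
width: 66.3
gripper_force: 0.0
```

Emit:
{"api": "play_rows", "payload": {"increments": [[0,0,0,0,0,0],[0,0,0,0,0,0],[0,0,0,0,0,0],[0,0,0,0,0,0],[0,0,0,0,0,0],[0,0,0,0,0,0],[0,0,0,0,0,0],[0,0,0,0,0,0]], "gripper": 0.2, "grip_force": 60}}

```text
time: 15.95
eef_pos: [495.0, -113.6, 110.4]
ee_rot: [-0.0, 0.733, 0.68, -0.0]
contact_force: [1.7, 0.2, 1.5]
width: 27.5
gripper_force: 59.5
```

Run:
```python
from h import *
st()
```

```text
t 15.95 pos [ 495.  -113.6  110.4] yaw -4.3 tilt [ 0.0001 -0.0004] F [1.7 0.2 1.5] w 27.5 gf 59.5 q [-0.23  0.34  1.99  0.    0.81 -0.15]
```

Emit:
{"api": "play_rows", "payload": {"increments": [[0,0,-0.008,0,0,0],[0,0,-0.025,0,0,0],[0,0,-0.05,0,0,0],[0,0,-0.08,0,0,0],[0,0,-0.12,0,0,0],[0,0,-0.16,0,0,0],[0,0,-0.18,0,0,0],[0,0,-0.18,0,0,0],[0,0,-0.18,0,0,0]]}}

```text
time: 17.08
eef_pos: [494.0, -113.4, 289.2]
ee_rot: [-0.001, 0.733, 0.68, -0.001]
contact_force: [-0.1, 1.6, -2.9]
width: 27.6
gripper_force: 59.5
```

Run:
```python
from h import *
st(); plan((543,-347.6,291,-4.3))
f=get("wrist"); s=get("scene"); t=get("top"); save(f,"w7"); 
s2=cv2.resize(s["img"][100:260,200:400],None,fx=3,fy=3); save(s,"s7",s2)
A=T(read_state())
P=cloud(s); m=(np.hypot(P[...,0]-495,P[...,1]+113)<60)&(P[...,2]>150)&(P[...,2]<300); hsv=cv2.cvtColor(s["img"],cv2.COLOR_RGB2HSV); o=cv2.inRange(hsv,(2,150,60),(18,255,255))>0
q=P[m&o]; print(len(q),q.min(0),q.max(0)); v,u=np.nonzero(m); print(u.min(),u.max(),v.min(),v.max())
print("tip px expected",[ (lambda c:(s["mtx"]@c/c[2])[:2])((np.linalg.inv(s["c2w"])@np.r_[x,1])[:3]) for x in (A[:3,3]-[0,0,106.4],A[:3,3]-[0,0,68.4])])
```

```text
t 17.07 pos [ 494.  -113.4  289.2] yaw -4.3 tilt [ 0.0005 -0.0029] F [-0.1  1.6 -2.9] w 27.6 gf 59.5 q [-0.23  0.12  1.82  0.    1.2  -0.15]
[-0.2299, 0.0664, -0.0021, -0.0029, -0.0005, 0.0]
33 [ 485.63964914 -146.15150853  226.90933013] [ 507.42496866 -129.55401349  299.0141495 ]
278 302 137 171
tip px expected [array([291.61867263, 169.3485997 ]), array([291.03873748, 159.11428509])]
```

View pics/s7.png

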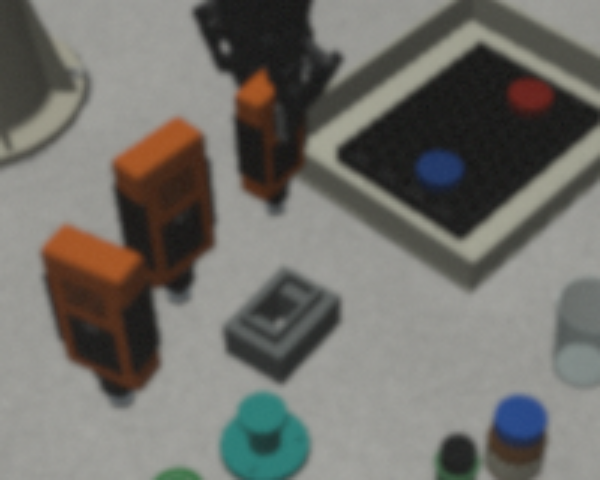

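The gauge is held upright, foot at scene px (292,169) as predicted. Moving over the puck.

Emit:
{"api": "play_rows", "payload": {"increments": [[-0.03,0.008,0,0,0,0],[-0.08,0.023,0,0,0,0],[-0.13,0.037,0,0,0,0],[-0.18,0.052,0,0,0,0],[-0.215,0.062,0,0,0,0],[-0.23,0.0664,0,0,0,0],[-0.23,0.0664,0,0,0,0],[-0.23,0.0664,0,0,0,0]]}}

```text
time: 18.23
eef_pos: [543.6, -346.6, 290.0]
ee_rot: [-0.001, 0.733, 0.68, -0.0]
contact_force: [0.3, -0.4, -3.5]
width: 27.3
gripper_force: 59.4
```

Run:
```python
from h import *
st(); plan((543,-347.6,200,-4.3))
```

```text
t 18.23 pos [ 543.6 -346.6  290. ] yaw -4.26 tilt [ 0.0011 -0.0016] F [ 0.3 -0.4 -3.5] w 27.3 gf 59.4 q [-0.57  0.34  1.53  0.    1.27 -0.5 ]
[-0.0011, -0.0004, 0.09, -0.0016, -0.0011, 0.0007]
```

Emit:
{"api": "play_rows", "payload": {"increments": [[-0.001,0,0.03,0,0,0],[-0.001,0,0.06,0,0,0],[-0.001,0,0.08,0,0,0],[-0.001,0,0.09,0,0,0],[-0.001,0,0.09,0,0,0],[-0.001,0,0.09,0,0,0],[-0.001,0,0.09,0,0,0]]}}

```text
time: 19.1
eef_pos: [544.2, -349.3, 201.3]
ee_rot: [0.0, 0.733, 0.68, -0.0]
contact_force: [0.2, 0.9, -2.7]
width: 27.4
gripper_force: 59.4
```

Run:
```python
from h import *
st(); plan((543,-347.6,183,-4.3))
s=get("scene"); s2=cv2.resize(s["img"][195:315,200:340],None,fx=4.5,fy=4.5,interpolation=2); save(s,"s8",s2)
```

```text
t 19.1 pos [ 544.2 -349.3  201.3] yaw -4.3 tilt [-0.0005  0.0006] F [ 0.2  0.9 -2.7] w 27.4 gf 59.4 q [-0.57  0.42  1.62 -0.    1.1  -0.5 ]
[0.0016, -0.0013, 0.0183, 0.0006, 0.0005, -0.0001]
```

View pics/s8.png

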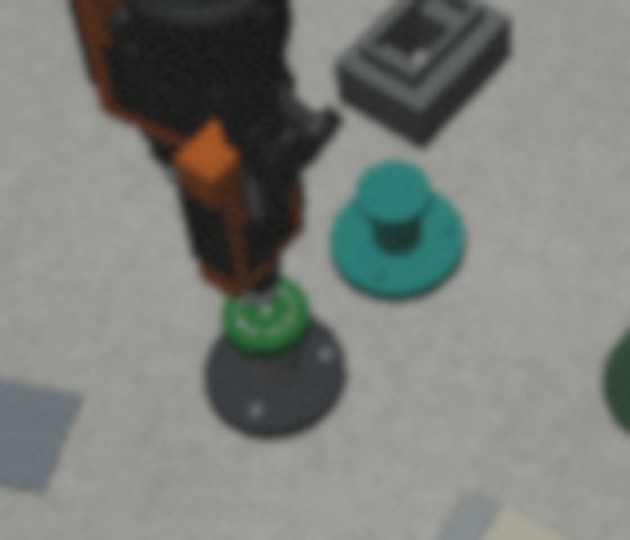

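The foot hangs over the puck at (265,297) in the crop and the white ring is visible under it. Descending to just above contact.

Emit:
{"api": "play_rows", "payload": {"increments": [[0.0015,-0.0012,0.01,0,0,0],[0.0015,-0.0012,0.018,0,0,0],[0.0015,-0.0012,0.018,0,0,0],[0.0015,-0.0012,0.018,0,0,0],[0.0015,-0.0012,0.018,0,0,0]]}}

```text
time: 19.77
eef_pos: [542.7, -347.4, 182.4]
ee_rot: [-0.0, 0.733, 0.68, -0.0]
contact_force: [-0.1, 0.3, -2.6]
width: 27.2
gripper_force: 59.6
```

Run:
```python
from h import *
st(); plan((543,-347.6,180,-4.3))
```

```text
t 19.77 pos [ 542.7 -347.4  182.4] yaw -4.3 tilt [ 0.0001 -0.0007] F [-0.1  0.3 -2.6] w 27.2 gf 59.6 q [-0.57  0.44  1.64 -0.    1.06 -0.5 ]
[-0.0002, 0.0003, 0.0024, -0.0007, -0.0001, 0.0001]
```

Emit:
{"api": "play_rows", "payload": {"increments": [[0,0,0.001,0,0,0],[0,0,0.002,0,0,0],[0,0,0.003,0,0,0],[0,0,0.003,0,0,0]]}}

```text
time: 20.27
eef_pos: [542.7, -347.4, 179.7]
ee_rot: [-0.0, 0.733, 0.68, -0.0]
contact_force: [-0.8, 1.2, 3.1]
width: 27.0
gripper_force: 60.2
```

Emit:
{"api": "play_rows", "payload": {"increments": [[0,0,0.001,0,0,0],[0,0,0.001,0,0,0],[0,0,0.001,0,0,0]]}}

```text
time: 20.65
eef_pos: [542.8, -347.4, 178.5]
ee_rot: [-0.0, 0.733, 0.68, -0.0]
contact_force: [-0.8, 1.0, 4.1]
width: 27.2
gripper_force: 60.2
```

Emit:
{"api": "play_rows", "payload": {"increments": [[0,0,0.0007,0,0,0],[0,0,0.0014,0,0,0],[0,0,0.0014,0,0,0],[0,0,0.0014,0,0,0],[0,0,0.0014,0,0,0]]}}

```text
time: 21.28
eef_pos: [542.7, -347.4, 177.0]
ee_rot: [-0.0, 0.733, 0.68, -0.0]
contact_force: [-0.6, 0.6, 5.0]
width: 27.0
gripper_force: 60.3
```

Run:
```python
from h import *
F=[]
for i in range(10): F.append(read_state()["contact_force"]); s=get("scene")
print(np.mean(F,0),np.std(F,0)); st()
s2=cv2.resize(s["img"][195:315,200:340],None,fx=4.5,fy=4.5,interpolation=2); save(s,"s9",s2)
```

```text
[-0.76556325  0.61038443  5.112562  ] [0.59405286 0.31922897 0.33671423]
t 21.77 pos [ 542.8 -347.4  177. ] yaw -4.3 tilt [ 0.     -0.0005] F [-1.1  0.7  4.9] w 27.1 gf 60.3 q [-0.57  0.44  1.64 -0.    1.05 -0.5 ]
```

View pics/s9.png

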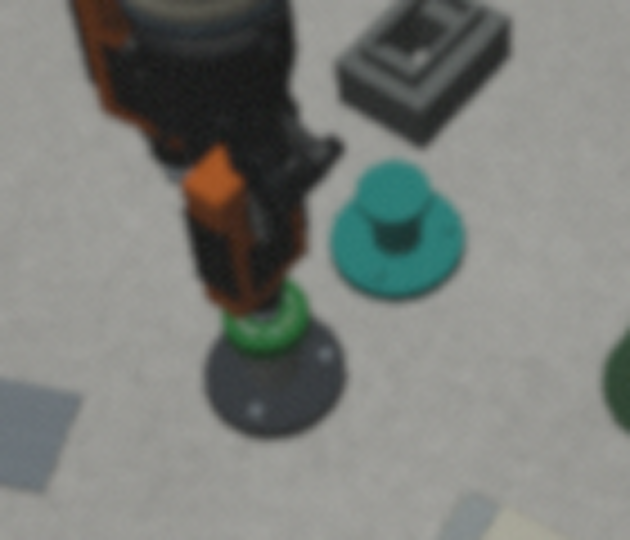

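The foot sits inside the ring, which is still visible around it at about (267,325) in the crop. The force is about 7.8 N and the foot is about 3.6 mm in. It is steady, so I'm handing in.

```bash
python3 -c "
from h import *
print(job_done())"
```

```text
the job is handed in; nothing more can be done
None
```

I handed the job in at about 22 s: the green puck is flat and centred on the steel anvil, and the gauge is held upright with its foot inside the white ring at about 7.8 N, roughly 3.6 mm into the collar; the verdict wasn't shown.

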